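# Stand the tabbed jar on the inspection pedestal

### The arm

A 7-joint arm with a two-finger parallel gripper is mounted at the origin on the work surface. World frame = base frame: x ahead of the robot, y to its left, z up, the work surface at z = 0. Lengths are in m, angles in rad, forces in N, time in s.
With the tool pointing down it reaches from about 0.425 to 0.925 m from the base axis. Payload 6.8 kg.
Tool frame: the origin (TCP) lies at the very end of the fingers, on their centre line; the grasp point (between the pads) lies 19 mm behind it (r.pinch_z is the distance from the TCP to the grasp point, in m); z points along the fingers, y is the line along which they close (so a half turn about z gives the same grasp; the last joint's range is limited). The gripper opens to 85 mm and grips with 20 to 120 N. Pads are 22 mm wide; open, the fingers measure 114 mm over their backs; the gripper's body (76 mm by 85 mm) begins 54 mm behind the grasp point. The pads swing forward as they close: fully open they stand 13 mm farther back than shut.
Start: joints at [-1.411, 0.477, 0.022, 1.555, -0.011, 1.109, -0.083], TCP at [0.179, 0.651, 0.231] pointing down, gripper open.
Joint ranges: [-2.96, 2.96], [-0.34, 2.1], [-1.41, 1.46], [0.24, 2.44], [-1.37, 4.51], [0.17, 1.92], [-2.96, 2.96]. Speed limits (rad/s): [2.39, 2.39, 3.14, 3.14, 3.14, 3.14, 3.14].

### API

Orientations are given as a 3x3 rotation matrix whose columns are the frame's x, y, z axes.
In Python, from workcell import r gives the robot as it stands.
- The arm moves only by the tool move_arm, never from a script. Its argument "moves" is a list of rows, each a list of 7 numbers: the turn, a rotation vector about the tool's x, y, z in degrees, then the shift along the tool's x, y, z in m, then the closure in counts, from 0 (fully open) to 255 (shut). In form: [[rx, ry, rz, dx, dy, dz, gripper], ...]. A call has 1 to 20 rows; each row shifts and turns the commanded pose from where the row before left it, along the tool's axes as they then stand; what a row does not reach is not made up. A row lasts 1/8 s, in which the tool goes at most 62.5 mm and 10.7 degrees, less where a joint would pass 70% of its speed; a pose out of reach is approached as far as the arm can. A call is refused whole if a number of a shift passes 0.0625 or a number of a turn 10.7, either way. A call with a gripper value outside its range is refused whole. The fingers move at their own pace and stop on an object; "force" is the grip in N (left out, the last holds). Time passes only in rows, so rows that do not move let the fingers close. It gives the time, the measured TCP pose, the force, the opening and the grip force at its end, in the units of the state.
- r.read_state(): the state, without advancing time (a new reading comes with each control period).
- r.capture(name): name is "scene" or "top"; returns (picture, depth): 480x640x3 uint8, red, green, blue; 480x640 float32, m along the optical axis (not along the pixel's ray), 0 where there is no reading.
- r.camera_info(name): a dict with "fx", "fy", "cx", "cy" (pixels), "dist" ([k1, k2, p1, p2, k3] as OpenCV has them; the pictures are not rectified), "origin" and "rotation" of the camera in the world. Camera axes: x right, y down, z forward; pixel columns grow to the right and rows downward; lengths in m; the calibration is good to about 2 mm. A picture is of the moment at which its call begins. camera_info takes no time and is no camera call.
- r.hand_in(): hands the job in; it is judged then, once.
Trained networks look in the newest picture that a camera, given by its name, has taken for a name from the list of things; names that differ only in an ending like _2 or _b are one class to them, and where a whole thing is asked for, a point or a joint stands for the part that bears it (a point fixed in the world has none). Each returns a list of dicts, best first, with "score" (0 to 1); they miss things now and then, are a little off and sometimes report something else, mostly with a low value. They report only what shows in the picture. A call takes as long as a camera call.
- r.outline_of(target, camera): "mask" (480x640 bool, what is visible of it) and "extent" ([left, top, right, bottom] in pixels, round what is visible of it).
The state is a dict: "clock": time; "qpos": joint angles; "qd": joint speeds; "effort": joint torques, N m; "tcp_pos": TCP position; "orientation": TCP orientation; "force": force on the tool from outside, world axes, zero at the start; "ft_torque": the same for the moment, N m; "width": opening from 0.0 (shut) to 1.0 (fully open); "grip_force": force on a finger pad.
Only numpy, scipy, OpenCV 4.12 (cv2) and the standard library are available. Lean on these libraries where they do the work, as an engineer would, in place of code of your own. Each camera call takes 0.05 s, during which the arm holds its last target. There are 200 camera calls.

### The job

Pick up the jar whose lid has a thumb tab and stand it upright, centred on the small raised pedestal of the inspection stand, with the tab pointing straight at the sensor head. Set it down gently, never letting it drop, then let go; leave the pedestal's height as it is, and the large jar, the spare lid and the white pail where they are.

Things in the scene. Friction and masses are not known exactly. Their poses are not given: they have to be found in the camera images.
- jar: The jar to handle: closed red plastic jar, 0.3 to 0.55 kg, upright on the table. Heights in mm above its base: body 72 in diameter up to 72, shoulder tapering to a 54 neck (88 to 96), yellow lid 60 in diameter from 96 to its flat top at 118, with one tab sticking out sideways. Origin: centre of the base; z up along the jar's axis; x from the axis towards the tab.
- jar_lid (a point): Centre of the jar lid's flat top, 118 mm above the base.
- jar_tab (a point): Outer tip of the lid's tab, 50 mm from the jar's axis and 107 mm above its base. The tab is 24 mm wide, 7 mm thick and reaches 20 mm beyond the lid's rim.
- stand: Inspection stand fixed to the table: aluminium base plate 12 mm thick, 130 mm square, with a 56 mm wide extension to 178 mm from the origin, carrying the sensor's post. Origin: on the table under the pedestal's axis; z up; x from the pedestal towards the sensor head.
- sensor_face (a point): Centre of the sensor head's black lens face, 105 mm from the pedestal's axis, 200 mm above the table, looking back at the pedestal. Behind it the head is a grey box 56 x 44 x 46 mm on a post 150 mm from the pedestal's axis; its top is 223 mm above the table.
- pedestal_top (a point): Centre of the pedestal's flat top, a black rubber disc 56 mm in diameter and 12 mm thick on a 28 mm stem (narrower than the jar's 72 mm base); x points to the sensor head, z up. Its height differs from start to start, 75 to 105 mm above the table.
- pedestal (a joint): Height setting of the pedestal, 0 to 0.03 m: its top is 0.075 m plus this above the table. Clamped: it is not to be moved.
- big_jar: Bystander: larger red jar with a plain round yellow lid without a tab, 108 mm in diameter, 177 mm tall; origin at the centre of its base.
- spare_lid: Bystander: loose plain yellow lid lying on the table, 72 mm in diameter, 20 mm high; origin at the centre of its underside.
- pail: Bystander: open white pail, about 175 mm across, 150 mm tall; origin at the centre of its underside.

How it is judged:
At the end, for the whole second after the job is handed in: The jar stands at rest and upright (within 0.06 rad) on the pedestal's top, its axis within 14 mm of the pedestal's axis, and the tab points to the sensor head within 0.3 rad (17 degrees) (horizontal distance between jar and pedestal_top below 0.014 m and z of jar in the frame of pedestal_top between -0.004 and 0.005 m and angle between jar's own z axis and vertical below 0.06 rad and angle between the x axis of jar and the x axis of pedestal_top, either way round below 0.3 rad and x of jar_tab in the frame of pedestal_top above 0.02 m and linear speed of jar below 0.02 m/s and angular speed of jar below 0.1 rad/s); the robot touches nothing.
It fails at once if the jar is dropped or knocked over (it moves faster than 0.5 m/s while not held by the fingers; a fall of about 13 mm) (linear speed of jar above 0.5 m/s and contact force between the fingers and jar below 0.5 N).
It fails at once if the jar is slammed or pressed hard on the stand (over 80 N) (contact force between jar and stand above 80 N).
It fails at once if the pedestal's height is shifted by more than 8 mm (distance of pedestal_top from where it was at the start of the episode above 0.008 m).
It fails at once if the large jar, the spare lid or the pail is moved by more than 25 mm (distance of any of big_jar, spare_lid, pail from where it was at the start of the episode above 0.025 m).
It also fails if it takes over 42 s, if anything falls off the work surface, if the arm or the gripper's body presses on something with over 40 N, if the wrist force passes 120 N, or if a joint passes its speed limit or range.

## Working session

There is one attempt and no reset: what is moved stays moved. The work goes in short steps, Python scripts to look and compute and a tool call to move; the robot and the scene stay as the last step left them, time stands still between calls to the robot, and variables do not carry over. Pictures are saved under pics/ and viewed, at most 10 in all, crops included, and the job is handed in when it is done.

Besides the shell and the picture viewer there is one more tool, called after "Call:" by a JSON object that holds its "op" and its "data", one argument or row to a line. move_arm: Moves the arm, as the interface text tells. Its arguments: {"type":"object","properties":{"moves":{"type":"array"},"force":{"type":"number"}},"required":["moves"]}

```bash
mkdir -p pics
cat > h.py <<'E'
from workcell import r
import numpy as np, cv2
def cloud(name):
    im,d=r.capture(name); c=r.camera_info(name)
    K=np.array([[c['fx'],0,c['cx']],[0,c['fy'],c['cy']],[0,0,1]])
    v,u=np.mgrid[0:480,0:640]
    p=cv2.undistortPoints(np.stack([u,v],-1).reshape(-1,1,2).astype(np.float64),K,np.array(c['dist'])).reshape(480,640,2)
    P=np.dstack([p*d[...,None],d])@np.array(c['rotation']).T+np.array(c['origin'])
    P[d==0]=np.nan
    return im,P
E
python3 - <<'E'
from h import *
for n in("scene","top"):
    im,P=cloud(n); cv2.imwrite(f'pics/{n}0.png',im[...,::-1])
    print(n,r.camera_info(n)['origin'])
    for t in("jar","stand","pedestal_top","sensor_face","big_jar","spare_lid","pail"):
        for o in r.outline_of(t,n)[:2]:
            Q=P[o['mask']]; Q=Q[~np.isnan(Q[:,0])]
            if len(Q): print(t,round(o['score'],2),o['extent'],np.round(np.percentile(Q,[3,50,97],axis=0),3).tolist())
print(r.read_state())
E
```

```text
scene [ 1.40708543 -0.59384315  1.2021246 ]
jar 0.91 [417.2, 192.6, 440.3, 232.3] [[0.478, 0.226, 0.004], [0.515, 0.245, 0.075], [0.538, 0.282, 0.122]]
stand 0.96 [241.1, 260.1, 325.5, 331.2] [[0.494, -0.354, 0.002], [0.59, -0.264, 0.016], [0.699, -0.213, 0.225]]
pedestal_top 0.81 [263.4, 266.0, 284.7, 284.7] [[0.512, -0.318, 0.058], [0.54, -0.296, 0.094], [0.561, -0.272, 0.099]]
sensor_face 0.6 [242.7, 262.0, 322.5, 332.5] [[0.492, -0.354, 0.003], [0.594, -0.266, 0.016], [0.699, -0.218, 0.225]]
sensor_face 0.28 [262.9, 262.1, 283.4, 285.3] [[0.507, -0.318, 0.054], [0.539, -0.296, 0.094], [0.561, -0.271, 0.099]]
big_jar 0.55 [262.5, 268.0, 282.0, 285.9] [[0.514, -0.318, 0.06], [0.541, -0.297, 0.094], [0.561, -0.274, 0.099]]
spare_lid 0.88 [336.6, 217.6, 361.0, 235.4] [[0.361, -0.007, 0.007], [0.396, 0.023, 0.021], [0.423, 0.057, 0.027]]
pail 0.88 [130.3, 240.0, 198.5, 317.3] [[0.342, -0.635, 0.005], [0.387, -0.561, 0.093], [0.501, -0.485, 0.152]]
top [ 0.49996257 -0.13759875  1.27600653]
jar 0.7 [128.0, 260.2, 169.3, 295.5] [[0.465, 0.226, 0.02], [0.497, 0.246, 0.114], [0.533, 0.283,
[... 1166 characters left out ...]
: array([ 1.35940520e-03, -7.07417273e-05,  3.83812025e-04,  1.24632885e-03,
        2.66302928e-06,  9.08649792e-04,  2.67796807e-03]), 'effort': array([-1.65569736e-04, -5.96252954e+01,  1.60685286e+00, -2.81535602e+01,
        1.26006285e-02,  1.39452310e-03,  1.49519616e-05]), 'tcp_pos': array([0.17862208, 0.65097886, 0.23131699]), 'orientation': array([[-9.64359392e-01,  2.64595848e-01,  1.77125356e-05],
       [ 2.64595849e-01,  9.64359388e-01,  8.61957099e-05],
       [ 5.72577697e-06,  8.78103058e-05, -9.99999996e-01]]), 'force': array([-0.26858927, -0.42226455, -0.39739099]), 'ft_torque': array([-0.00961297, -0.00163962, -0.01660393]), 'grip_force': 0.0, 'width': 0.9963170855741614}
```

Run:
```python
from h import *
im,P=cloud("top")
a=cv2.resize(im[230:320,100:200],None,fx=4,fy=4); b=cv2.resize(im[160:320,340:440],None,fx=4,fy=4)[:600]
H=np.zeros((600,800,3),np.uint8);H[:360,:400]=a;H[:600,400:]=b
cv2.imwrite('pics/t1.png',H[...,::-1])
def sel(x0,x1,y0,y1,z0,z1):
    with np.errstate(all='ignore'):
        m=(P[...,0]>x0)&(P[...,0]<x1)&(P[...,1]>y0)&(P[...,1]<y1)&(P[...,2]>z0)&(P[...,2]<z1)
    return m
m=sel(.43,.6,.18,.33,.095,.13); q=P[m]; print('lid',len(q),np.percentile(q,[0,5,50,95,100],axis=0).round(4).tolist())
top=q[q[:,2]>.115]; (c,R)=cv2.minEnclosingCircle(top[:,:2].astype(np.float32)); print('top',len(top),c,R,top.mean(0),np.median(top[:,2]))
hsv=cv2.cvtColor(im,cv2.COLOR_RGB2HSV)
y=m&(hsv[...,0]>15)&(hsv[...,0]<40)&(hsv[...,1]>100); t=P[y]; print(len(t))
d=t[:,:2]-top[:,:2].mean(0); rr=np.hypot(*d.T); f=rr>.036
print('tab',f.sum(),d[f].mean(0),np.degrees(np.arctan2(*d[f].mean(0)[::-1])),rr.max(),t[f,2].mean())
p=P[sel(.49,.58,-.34,-.25,.08,.11)]; print('ped',len(p),cv2.minEnclosingCircle(p[:,:2].astype(np.float32)),p.mean(0),np.median(p[:,2]))
h=P[sel(.45,.8,-.42,-.15,.215,.24)]; print('head',len(h),h.mean(0),cv2.minAreaRect((h[:,:2]*1000).astype(np.float32)))
b=P[sel(.4,.8,-.42,-.15,.007,.018)]; print('base',len(b),cv2.minAreaRect((b[:,:2]*1000).astype(np.float32)))
```

```text
lid 728 [[0.4657, 0.2301, 0.099], [0.4712, 0.2335, 0.1071], [0.4992, 0.2574, 0.1175], [0.5371, 0.2839, 0.1215], [0.5439, 0.2911, 0.1247]]
top 535 (0.5031148195266724, 0.2573319673538208) 0.03836920112371445 [0.49555414 0.26015728 0.11862348] 0.11861120928744961
697
tab 62 [ 0.04141825 -0.00533238] -7.336178489192175 0.048657498346324345 0.1106182798802076
ped 494 ((0.5330248475074768, -0.2948571443557739), 0.028268413618206978) [ 0.53277618 -0.29432562  0.09270605] 0.09283011934471852
head 631 [ 0.66925462 -0.24133872  0.2222347 ] ((665.0731811523438, -243.76895141601562), (69.44929504394531, 44.69672393798828), 20.517595291137695)
base 3089 ((602.5521240234375, -284.46063232421875), (265.310302734375, 382.587158203125), 89.90734100341797)
```

View pics/t1.png

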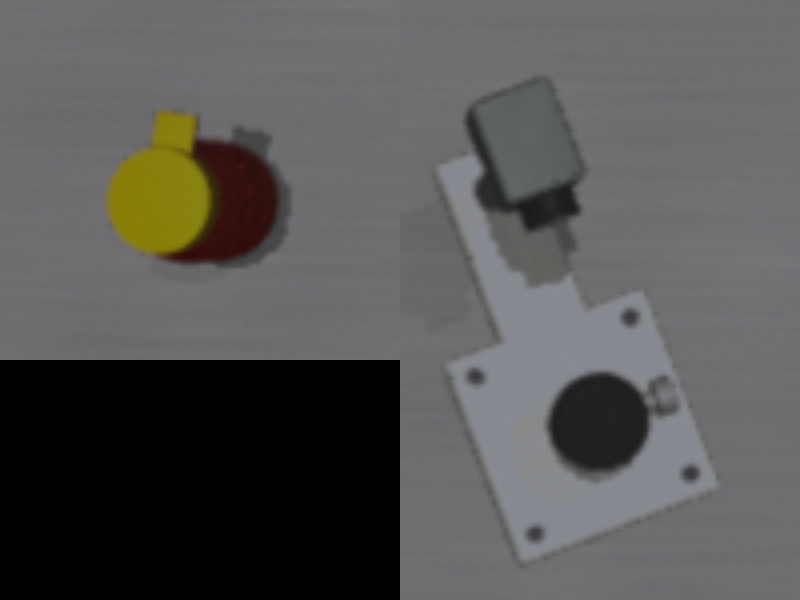

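View pics/scene0.png

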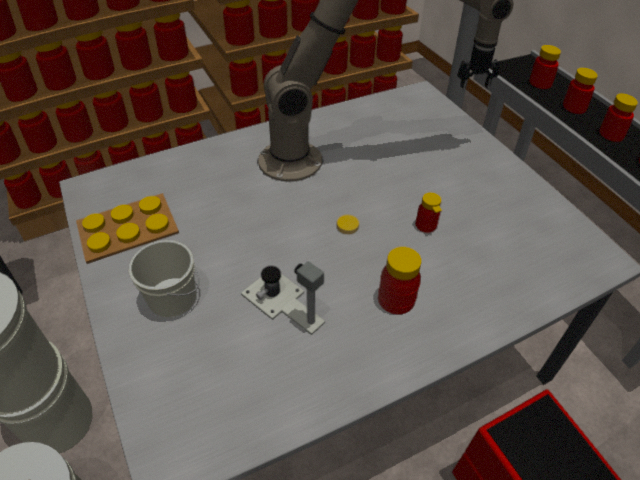

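The crop shows the tabbed jar (lid at crop (160,200), tab at (175,118), so roughly +x). The pedestal is at crop (598,420) with the sensor head up and to the left, about 21° yaw. The scene view confirms the path between the jar (428,212) and the stand (270,275) is clear. Moving above the jar.

Call:
{"op": "move_arm", "data": {
  "moves": [
    [0,0,0,-0.041,-0.0294,0,0],
    [0,0,0,-0.041,-0.0294,0,0],
    [0,0,0,-0.041,-0.0294,0,0],
    [0,0,0,-0.041,-0.0294,0,0],
    [0,0,0,-0.041,-0.0294,0,0],
    [0,0,0,-0.041,-0.0294,0,0],
    [0,0,0,-0.041,-0.0294,0,0],
    [0,0,0,-0.041,-0.0294,0,0],
    [0,0,0,-0.041,-0.0294,0,0],
    [0,0,0,-0.041,-0.0294,0,0],
    [0,0,-8.4,0,0,0,0],
    [0,0,0,0,0,0,0],
    [0,0,0,0,0,0,0]
  ],
  "force": 40
}}

```text
clock: 2.48
tcp_pos: [0.4957, 0.2597, 0.2313]
orientation: [[-0.993, 0.122, -0.0], [0.122, 0.993, 0.0], [0.0, 0.0, -1.0]]
force: [0.6, 0.3, -0.5]
width: 0.998
grip_force: 0.0
```

Run:
```python
from h import *
s=r.read_state(); print(s['clock'],s['tcp_pos'],s['orientation'].round(3).tolist(),s['qpos'].round(2),r.pinch_z)
im,P=cloud("scene")
m=r.outline_of("jar","scene")[0]; e=m['extent'];print(e)
cv2.imwrite('pics/s2.png',cv2.resize(im[150:250,370:490],None,fx=5,fy=5)[...,::-1])
with np.errstate(all='ignore'): y=m['mask']&(P[...,2]>.115)&(P[...,2]<.125)
print(P[y].mean(0),P[y].min(0),P[y].max(0))
```

```text
2.475 [0.49571342 0.25973254 0.23132446] [[-0.993, 0.122, -0.0], [0.122, 0.993, 0.0], [0.0, 0.0, -1.0]] [-0.74  0.29  0.18  1.85 -0.06  1.01  0.91] 0.0187
[416.3, 195.9, 441.4, 236.5]
[0.49962521 0.2600789  0.11947065] [0.46779419 0.23085923 0.11507162] [0.54627407 0.29191555 0.12460159]
```

View pics/s2.png

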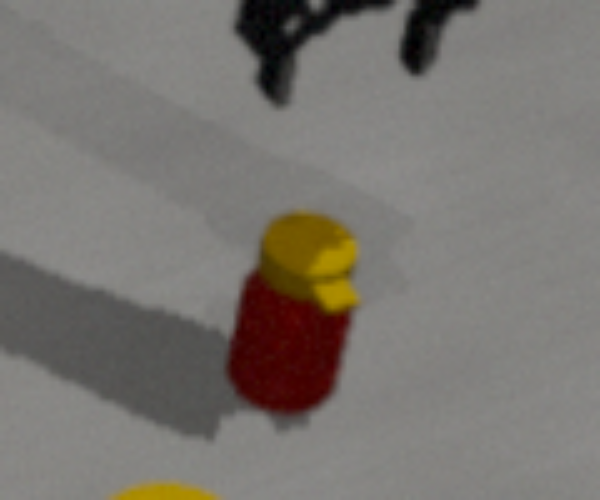

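The jar stands under the fingers (lid at crop (305,240)), with the tab across the closing line. Descending and gripping.

Call:
{"op": "move_arm", "data": {
  "moves": [
    [0,0,0,0,0,0.04,0],
    [0,0,0,0,0,0.04,0],
    [0,0,0,0,0,0.04,0],
    [0,0,0,0,0,0.022,0],
    [0,0,0,0,0,0,0],
    [0,0,0,0,0,0,0],
    [0,0,0,0,0,0,255],
    [0,0,0,0,0,0,255],
    [0,0,0,0,0,0,255],
    [0,0,0,0,0,0,255],
    [0,0,0,0,0,0,255],
    [0,0,0,0,0,0,255]
  ],
  "force": 60
}}

```text
clock: 4.08
tcp_pos: [0.4972, 0.2598, 0.091]
orientation: [[-0.993, 0.121, 0.002], [0.121, 0.993, 0.002], [-0.002, 0.002, -1.0]]
force: [-0.1, -0.4, 7.2]
width: 0.684
grip_force: 63.0
```

Call:
{"op": "move_arm", "data": {
  "moves": [
    [0,0,0,0,0,-0.01,255],
    [0,0,0,0,0,-0.02,255],
    [0,0,0,0,0,-0.03,255],
    [0,0,0,0,0,-0.04,255],
    [0,0,0,0,0,-0.04,255],
    [0,0,0,0,0,0,255],
    [0,0,0,0,0,0,255]
  ]
}}

```text
clock: 4.95
tcp_pos: [0.4951, 0.2583, 0.2281]
orientation: [[-0.993, 0.121, -0.002], [0.121, 0.993, -0.001], [0.002, -0.001, -1.0]]
force: [-0.6, -0.7, -4.4]
width: 0.686
grip_force: 65.9
```

Run:
```python
from h import *
im,P=cloud("scene")
cv2.imwrite('pics/s3.png',cv2.resize(im[110:230,370:490],None,fx=5,fy=5)[...,::-1])
```

```text
(no output)
```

View pics/s3.png

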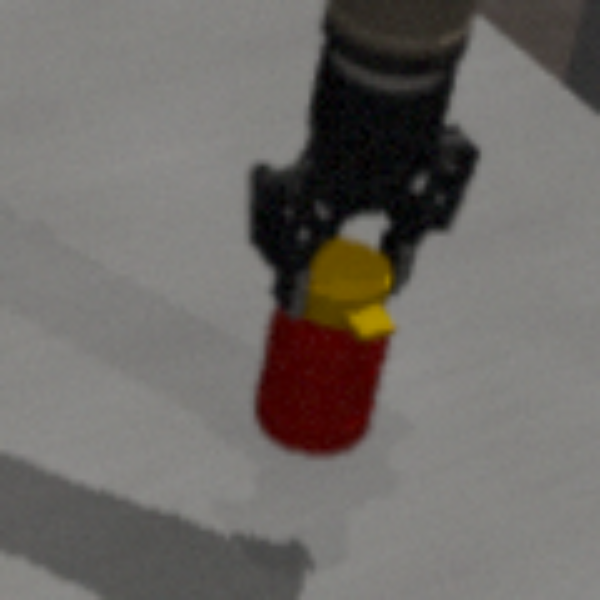

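The jar hangs upright at crop (320,370), gripped by the lid with the tab free. Carrying it above the pedestal, then turning it.

Call:
{"op": "move_arm", "data": {
  "moves": [
    [0,0,0,-0.003,-0.016,0,255],
    [0,0,0,-0.0055,-0.0286,0,255],
    [0,0,0,-0.008,-0.0417,0,255],
    [0,0,0,-0.008,-0.0417,0,255],
    [0,0,0,-0.008,-0.0417,0,255],
    [0,0,0,-0.008,-0.0417,0,255],
    [0,0,0,-0.008,-0.0417,0,255],
    [0,0,0,-0.008,-0.0417,0,255],
    [0,0,0,-0.008,-0.0417,0,255],
    [0,0,0,-0.008,-0.0417,0,255],
    [0,0,0,-0.008,-0.0417,0,255],
    [0,0,0,-0.008,-0.0417,0,255],
    [0,0,0,-0.008,-0.0417,0,255],
    [0,0,0,-0.005,-0.027,0,255],
    [0,0,-7,-0.0027,-0.0143,0,255],
    [0,0,-7,0,0,0,255],
    [0,0,-7,0,0,0,255],
    [0,0,-7,0,0,0,255],
    [0,0,0,0,0,0,255],
    [0,0,0,0,0,0,255]
  ]
}}

```text
clock: 7.5
tcp_pos: [0.533, -0.2947, 0.2287]
orientation: [[-0.934, -0.356, -0.001], [-0.356, 0.934, 0.0], [0.001, 0.001, -1.0]]
force: [0.1, 0.3, -4.4]
width: 0.678
grip_force: 65.8
```

Run:
```python
from h import *
s=r.read_state(); print(s['clock'],s['tcp_pos'],s['orientation'].round(3).tolist(),s['qpos'].round(2))
im,P=cloud("scene")
cv2.imwrite('pics/s4.png',cv2.resize(im[210:340,230:360],None,fx=4.6,fy=4.6)[...,::-1])
hsv=cv2.cvtColor(im,cv2.COLOR_RGB2HSV); hh,ss,vv=cv2.split(hsv)
with np.errstate(all='ignore'):
    reg=(P[...,0]>.45)&(P[...,0]<.62)&(P[...,1]>-.37)&(P[...,1]<-.21)
    red=reg&((hh<10)|(hh>170))&(ss>120)&(P[...,2]>.1)&(P[...,2]<.25); 
    yel=reg&(hh>15)&(hh<40)&(ss>100)&(P[...,2]>.15)
from scipy.optimize import least_squares
q=P[red]; print('red',len(q),q.min(0),q.max(0))
z0=np.percentile(q[:,2],2); b=q[q[:,2]<z0+.06]
f=least_squares(lambda p:np.hypot(b[:,0]-p[0]-p[2]*(b[:,2]-.17),b[:,1]-p[1]-p[3]*(b[:,2]-.17))-.036,[.533,-.294,0,0],loss='soft_l1',f_scale=.002)
print('axis',f.x)
t=P[yel]; d=t[:,:2]-f.x[:2]; k=np.hypot(*d.T)>.036; print('tab',k.sum(),np.degrees(np.arctan2(*d[k].mean(0)[::-1])),np.hypot(*d.T).max(),'top',np.percentile(t[:,2],[50,90,97]))
```

```text
7.5 [ 0.53296179 -0.29467139  0.22866986] [[-0.934, -0.356, -0.001], [-0.356, 0.934, 0.0], [0.001, 0.001, -1.0]] [ 0.14  0.38  0.34  1.74 -0.15  1.04  2.47]
red 600 [ 0.52158523 -0.33179285  0.13943163] [ 0.57062335 -0.26142078  0.242473  ]
axis [ 0.52911408 -0.29312529  0.02458935 -0.02412683]
tab 111 3.4632729844351626 0.0708771791251084 top [0.25712713 0.3091085  0.41605212]
```

View pics/s4.png

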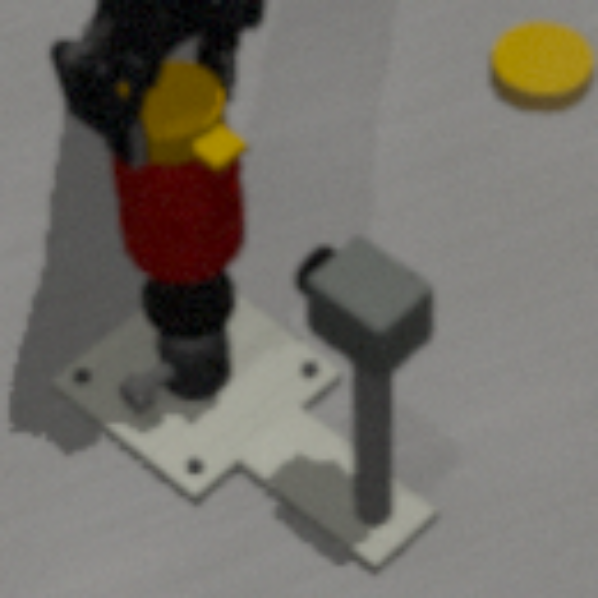

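The jar hangs over the disc at crop (190,300), with the tab at (220,147). I'll fit the pedestal and tab in this same camera to check the offset and heading.

Run:
```python
from h import *
from scipy.optimize import least_squares
im,P=cloud("scene")
hsv=cv2.cvtColor(im,cv2.COLOR_RGB2HSV); hh,ss,vv=cv2.split(hsv)
X,Y,Z=np.moveaxis(P,-1,0)
with np.errstate(all='ignore'):
    reg=(X>.48)&(X<.6)&(Y>-.35)&(Y<-.23)
    red=reg&((hh<10)|(hh>170))&(ss>120)&(Z>.145)&(Z<.205)
    ped=reg&(Z>.078)&(Z<.092)&(vv<70)
    yel=reg&(hh>20)&(hh<35)&(ss>120)&(Z>.23)&(Z<.27)
def fit(b,R):
    return least_squares(lambda p:np.hypot(b[:,0]-p[0],b[:,1]-p[1])-R,[.533,-.294],loss='soft_l1',f_scale=.002).x
print('jar',red.sum(),fit(P[red],.036),'ped',ped.sum(),fit(P[ped],.028))
c=fit(P[red],.036)
t=P[yel]; 
for cc in (c,np.array([.533,-.2947])):
    d=t[:,:2]-cc; k=(np.hypot(*d.T)>.035)&(t[:,2]<.252); print('tab',k.sum(),np.degrees(np.arctan2(*d[k].mean(0)[::-1])),np.hypot(*d.T).max(),t[k].mean(0))
print(np.percentile(P[red|(reg&((hh<10)|(hh>170))&(ss>120)&(Z>.11)&(Z<.25))][:,2],[0,1,3]))
```

```text
jar 388 [ 0.5293661  -0.29289874] ped 56 [ 0.53109111 -0.29466926]
tab 52 13.538680496628864 0.05314028518752233 [ 0.57112571 -0.28284333  0.24913339]
tab 46 17.433352532265545 0.05036390658683243 [ 0.57203654 -0.28244173  0.2491662 ]
[0.13935679 0.14093763 0.14437428]
```

Call:
{"op": "move_arm", "data": {
  "moves": [
    [0,0,-3,-0.001,0,0.01,255],
    [0,0,0,0,0,0.014,255],
    [0,0,0,0,0,0.01,255],
    [0,0,0,0,0,0.004,255],
    [0,0,0,0,0,0.002,255],
    [0,0,0,0,0,0.001,255],
    [0,0,0,0,0,0,255],
    [0,0,0,0,0,0,255]
  ]
}}

```text
clock: 8.6
tcp_pos: [0.5349, -0.294, 0.1886]
orientation: [[-0.913, -0.408, 0.0], [-0.408, 0.913, -0.0], [-0.0, -0.0, -1.0]]
force: [-0.1, 0.6, -5.1]
width: 0.683
grip_force: 65.8
```

Call:
{"op": "move_arm", "data": {
  "moves": [
    [0,0,0,0,0,0.001,255],
    [0,0,0,0,0,0.001,255],
    [0,0,0,0,0,0.001,255],
    [0,0,0,0,0,0,255]
  ]
}}

```text
clock: 9.1
tcp_pos: [0.5346, -0.2939, 0.1851]
orientation: [[-0.913, -0.408, -0.0], [-0.408, 0.913, 0.0], [0.0, 0.0, -1.0]]
force: [0.1, 0.9, -4.6]
width: 0.687
grip_force: 65.8
```

Call:
{"op": "move_arm", "data": {
  "moves": [
    [0,0,0,0,0,0.001,255],
    [0,0,0,0,0,0.0005,255],
    [0,0,0,0,0,0,255]
  ]
}}

```text
clock: 9.48
tcp_pos: [0.5348, -0.2939, 0.184]
orientation: [[-0.913, -0.408, 0.0], [-0.408, 0.913, 0.0], [-0.0, -0.0, -1.0]]
force: [-0.5, 0.2, -2.2]
width: 0.682
grip_force: 65.9
```

Contact is starting: the force is falling.

Call:
{"op": "move_arm", "data": {
  "moves": [
    [0,0,0,0,0,0.0005,255],
    [0,0,0,0,0,0.0005,255],
    [0,0,0,0,0,0,255]
  ]
}}

```text
clock: 9.85
tcp_pos: [0.5351, -0.2938, 0.1839]
orientation: [[-0.913, -0.408, 0.001], [-0.408, 0.913, 0.0], [-0.001, -0.0, -1.0]]
force: [-3.0, 3.1, 5.6]
width: 0.688
grip_force: 66.7
```

Call:
{"op": "move_arm", "data": {
  "moves": [
    [0,0,0,0,0,0,255],
    [0,0,0,0,0,0,255],
    [0,0,0,0,0,0,70],
    [0,0,0,0,0,0,55],
    [0,0,0,0,0,0,35],
    [0,0,0,0,0,0,0],
    [0,0,0,0,0,0,0],
    [0,0,0,0,0,0,0],
    [0,0,0,0,0,0,0]
  ],
  "force": 25
}}

```text
clock: 10.98
tcp_pos: [0.5347, -0.2939, 0.1828]
orientation: [[-0.913, -0.408, 0.0], [-0.408, 0.913, -0.0], [-0.0, -0.0, -1.0]]
force: [0.4, 0.3, -0.1]
width: 1.0
grip_force: 0.0
```

Released. Backing straight up and clear, away from the top camera's view of the jar.

Call:
{"op": "move_arm", "data": {
  "moves": [
    [0,0,0,0,0,-0.01,0],
    [0,0,0,0,0,-0.03,0],
    [0,0,0,0,0,-0.04,0],
    [0,0,0,0,0,-0.05,0],
    [0,0,0,0,0,-0.05,0],
    [0,0,0,0,0.04,0,0],
    [0,0,0,0,0.05,0,0],
    [0,0,0,0,0.05,0,0],
    [0,0,0,0,0.05,0,0],
    [0,0,0,0,0.05,0,0],
    [0,0,0,0,0.03,0,0],
    [0,0,0,0,0,0,0],
    [0,0,0,0,0,0,0]
  ]
}}

```text
clock: 12.6
tcp_pos: [0.4249, -0.0482, 0.3633]
orientation: [[-0.914, -0.407, 0.001], [-0.407, 0.914, -0.0], [-0.001, -0.001, -1.0]]
force: [0.3, 0.2, 0.3]
width: 0.997
grip_force: 0.0
```

Run:
```python
from h import *
im,P=cloud("top"); im2,_=cloud("scene")
H=np.zeros((600,800,3),np.uint8);H[:600,:400]=cv2.resize(im[160:310,340:440],None,fx=4,fy=4)
H[:520,400:]=cv2.resize(im2[210:340,240:340],None,fx=4,fy=4)
cv2.imwrite('pics/f.png',H[...,::-1])
X,Y,Z=np.moveaxis(P,-1,0)
with np.errstate(all='ignore'): m=(X>.46)&(X<.61)&(Y>-.37)&(Y<-.22)&(Z>.19)&(Z<.23)
hsv=cv2.cvtColor(im,cv2.COLOR_RGB2HSV); m&=(hsv[...,0]>15)&(hsv[...,0]<40)&(hsv[...,1]>100)
t=P[m]; c=np.median(t[:,:2],0)
for _ in range(20):
    k=np.hypot(*(t[:,:2]-c).T)<.032; c=t[k,:2].mean(0)
d=t[:,:2]-c; f=np.hypot(*d.T)>.036
print('lid',c,'z',np.median(t[:,2]),'tab',f.sum(),np.degrees(np.arctan2(*d[f].mean(0)[::-1])))
```

```text
lid [ 0.53264152 -0.29156949] z 0.21043600633928983 tab 73 21.143233850715784
```

View pics/f.png

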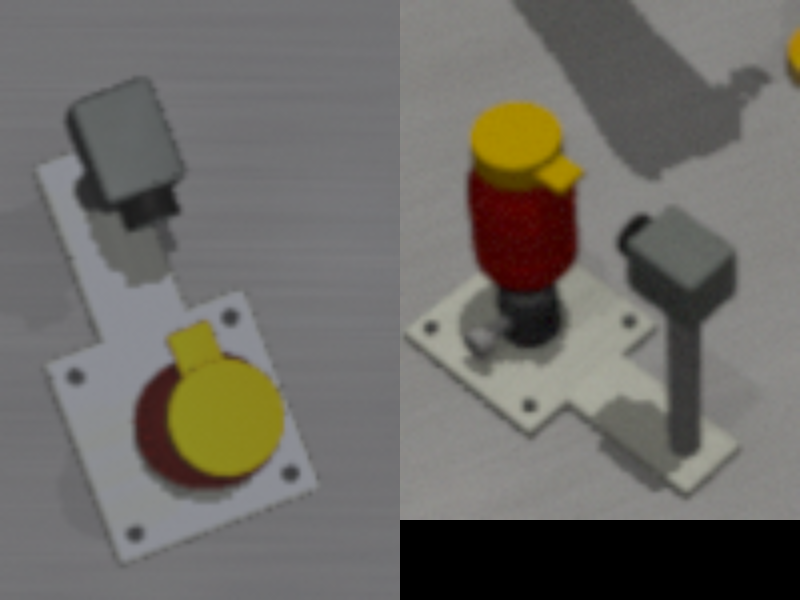

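The jar stands upright on the pedestal: lid at (225,415) in the left view, tab at (195,345) pointing at the sensor head. It is about 3 mm off centre and the tab heading is 21°, against about 21° wanted.

```bash
python3 -c "
from workcell import r
print(r.hand_in())"
```

```text
the job is handed in; nothing more can be done
None
```

The tabbed jar is standing upright on the pedestal, about 3 mm off centre with its tab within about 1° of the sensor head by my measurement; it is released and handed in at about 13 s, but the judging result was not shown.

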